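Stopper the bottle and draw the long brush out of the kit box

ROBOT

A 7-joint arm with a two-finger parallel gripper is mounted at the origin on a cart in front of the work surface, level with it; the furniture and walls round the work are solid. World frame = base frame: x ahead of the robot, y to its left, z up, the work surface at z = 0. Lengths are in m, angles in rad, forces in N, time in s.
With the tool pointing down it reaches from about 0.35 to 0.9 m from the base axis. Payload 7.2 kg.
Tool frame: the origin (TCP) lies at the very end of the fingers, on their centre line; the grasp point (between the pads) lies bot.grip_point_offset behind it (bot.grip_point_offset is the distance from the TCP to the grasp point, in m); z points along the fingers, y is the line along which they close (so a half turn about z gives the same grasp; the last joint's range is limited). The gripper opens to 88 mm and grips with 3 to 60 N. Pads are 20 mm wide; open, the fingers measure 115 mm over their backs; the gripper's body (75 mm by 178 mm) begins 61 mm behind the grasp point.
Start: joints at [1.044, 0.411, -0.013, 1.596, 0.006, 1.134, -0.082], TCP at [0.277, -0.56, 0.223] pointing down, gripper open.
Joint ranges: [-2.95, 2.95], [-0.29, 1.99], [-1.47, 1.44], [0.14, 2.54], [-1.03, 4.17], [0.13, 1.85], [-2.86, 2.86]. Speed limits (rad/s): [2.39, 2.39, 3.01, 3.01, 3.14, 3.14, 3.14].

INTERFACE

Orientations are given as a 3x3 rotation matrix whose columns are the frame's x, y, z axes.
In Python, from rig import telemetry, vision, bot gives the robot as it stands.
- The arm moves only by the tool send_rows, never from a script. Its argument "motion" is a list that holds one entry, the list of rows, each a list of 6 numbers: the shift along the world's x, y, z in mm, then the turn, a rotation vector about the world's x, y, z in rad. In form: [[[tx, ty, tz, rx, ry, rz], ...]]. A call has 1 to 12 rows; each row shifts and turns the commanded pose from where the row before left it; what a row does not reach is not made up. A row lasts 1/8 s, in which the tool goes at most 62.5 mm and 10.7 degrees, less where a joint would pass 70% of its speed; a pose out of reach is approached as far as the arm can. A call is refused whole if a number of a shift passes 62.5 or a number of a turn 0.188, either way. A call with a gripper value outside its range is refused whole. "claw" is the opening, from 0 (shut) to 1 (fully open), set as the call begins (left out, the last holds). The fingers move at their own pace and stop on an object; "force" is the grip in N (left out, the last holds). Time passes only in rows, so rows that do not move let the fingers close. It gives the time, the measured TCP pose, the force, the opening and the grip force at its end, in the units of the state.
- telemetry.get_obs(): the state, without advancing time (a new reading comes with each control period).
- vision.camera(name): name is "scene" or "top"; returns a dict with "frame" (384x512x3 uint8, blue, green, red), "fx", "fy", "cx", "cy" (pixels), "R" (3x3) and "t" (3): a world point X has camera coordinates R X + t. Camera axes: x right, y down, z forward; pixel columns grow to the right and rows downward; lengths in m; the calibration is good to about 2 mm. A picture is of the moment at which its call begins. There is no depth.
- bot.finish_job(): hands the job in; it is judged then, once.
Trained networks look in the newest picture that a camera, given by its name, has taken for a name from the list of things; names that differ only in an ending like _2 or _b are one class to them, and where a whole thing is asked for, a point or a joint stands for the part that bears it (a point fixed in the world has none). Each returns a list of dicts, best first, with "conf" (0 to 1); they miss things now and then, are a little off and sometimes report something else, mostly with a low value. They report only what shows in the picture. A call takes as long as a camera call. They do not tell look-alikes from the thing itself.
- vision.masks_of(camera, target): "region" (384x512 bool, what is visible of it) and "pixel" ([column, row] in pixels, amid what is visible of it).
- vision.landmark_of(camera, target): "pixel" ([column, row] in pixels: a listed point, or the origin of a listed thing).
The state is a dict: "time": time; "qpos": joint angles; "joint_velocities": joint speeds; "joint_torque": joint torques, N m; "position": TCP position; "tcp_rot": TCP orientation; "contact_force": force on the tool from outside, world axes, zero at the start; "moment": the same for the moment, N m; "grip_width": opening from 0.0 (shut) to 1.0 (fully open); "grip_force": force on a finger pad.
Only numpy, scipy, OpenCV 4.12 (cv2) and the standard library are available. Lean on these libraries where they do the work, as an engineer would, in place of code of your own. Each camera call takes 0.05 s, during which the arm holds its last target. There are 200 camera calls.

TASK

Get ready to scrub the white shoes: first push the stopper fully home in the neck of the bottle standing in the kit box and let go of it, so that nothing can slop out when the box is jogged. Then take hold of the long-handled brush, which is longer than the box's opening, tilt it and draw it out from under the half deck, and finish with the brush still in the gripper, held motionless in the air with all of it a good hand's breadth above the box and clear of the bottle; do not put it down. Leave the bottle standing in its well, and the spool and the tack tin where they are.

Things in the scene. Friction and masses are not known exactly. Their poses are not given: they have to be found in the camera images.
- stopper_center (a point): Loose bottle stopper, standing upright on the bench, narrow end down. 52 mm tall: below, a cork shank 24 mm long, tapered (19 mm across at the foot, 23 at its top); above, a plain round wooden head 30 mm across, 28 mm tall, to hold it by. Point on its axis, 26 mm above the foot = 2 mm above the head's flat underside, which rests on the bottle's rim when home. z up.
- stopper: The same stopper; origin at the centre of its foot, z up. It stands right of the box in a row with the spool and the tack tin, in any order.
- bottle_mouth (a point): Centre of the open mouth of the amber bottle, level with its rim, z up. 130 mm tall, body 54 mm across, neck 33 mm outside, straight bore 26 mm wide and 28 mm deep. It stands loose on the kit box's floor in a round well cut through the deck, with 2 mm of play; rim about 140 mm above the bench.
- bottle: The same bottle as a whole, about 0.3 kg; origin at the centre of its foot, z up.
- kit_box: Open plywood box, fixed to the bench, 273 mm long (its x) by 186 mm wide (its y); origin at the centre of its underside, z up. Boards 9 mm; inside x -127.5 to 127.5, y -84 to 84 mm; floor top 10 mm above the bench. Rim 60 mm high round the open part, 92 mm round the half deck that covers the +x end. A block of wax is fixed on the floor at x -45, y 60 mm (34 x 52 x 18 mm).
- deck_edge (a point): Middle of the half deck's free edge, at its underside, 75 mm above the bench; axes as the box. The fixed deck is 9 mm thick and covers the whole width from here (box x = 47.5 mm) to the +x end board (x = 127.5 mm), with 65 mm of height under it. The opening on top is thus 175 mm long (x -127.5 to 47.5), shorter than the brush.
- well (a point): Centre of the bottle's well at the box floor: x 87.5, y 47 mm in the kit box.
- brush: Loose pale blue scrubbing brush, 60 g, lying bristles up on the box floor with its head under the deck. y axis runs from handle to head, z up; origin at the neck, on the underside. Flat handle 18 mm wide, 8 mm thick, y -106 to 11 mm; head with bristles 32 mm wide (soft bristle tips wider), 24 mm high, y 11 to 101 mm. Centre of mass near y 30 mm.
- brush_grip (a point): Where to hold the brush: on the flat handle, half-way up (4 mm over the box floor), x 1, y -22 mm of the brush; axes as the brush.
- brush_handle_end (a point): Free end of the brush's handle, half-way up, at y -106 mm of the brush.
- brush_head_end (a point): Far end of the brush's head, 8 mm above its underside, at y 101 mm of the brush.
- spool_center (a point): Bystander: wooden spool of brown thread, 36 mm across, 50 mm tall, standing on the bench; point at its centre.
- tin_center (a point): Bystander: shallow round green tin of tacks, 68 mm across, 20 mm tall, on the bench; point at its centre.
There are look-alikes about, which are no part of the job. Leave any red or turquoise look-alike of the stopper alone.

How it is judged:
On the way, in this order (a step that is already met when the one before it is completed fails the run):
1. the stopper is fully home in the bottle's neck and let go, the bottle standing in its well (horizontal distance between stopper_center and bottle_mouth below 0.007 m and z of stopper_center in the frame of bottle_mouth below 0.007 m and angle between each of stopper_center, bottle_mouth's own z axis and vertical below 0.12 rad and contact force between stopper and the fingers below 0.05 N and height (world z) of bottle_mouth below 0.15 m and horizontal distance between bottle_mouth and well below 0.012 m), for 0.2 s.
2. the brush is out through the opening and held clear above the box (height (world z) of each of brush_handle_end, brush_head_end above 0.13 m and contact force between brush and the fingers above 1 N and contact force between brush and kit_box below 0.05 N and contact force between brush and bottle below 0.05 N and contact force between brush and stopper below 0.05 N), for 0.2 s.
At the end, for the whole second after the job is handed in: Stopper's head on the bottle's rim (within 5 mm, centred, upright), let go; bottle in its well; both ends of the brush over 130 mm above the bench (38 mm over the box's highest rim), held by the gripper (over 1 N), still, touching neither box, bottle nor stopper (all of step 1 and all of step 2 and linear speed of brush below 0.03 m/s); the arm keeps its last pose, push and grip.
It fails at once if the bottle is pulled up out of its well (height (world z) of bottle_mouth above 0.165 m).
It fails at once if the spool or the tack tin is knocked away (distance of any of spool_center, tin_center from where it was at the start of the episode above 0.03 m).
It also fails if it takes over 64 s, if anything falls off the work surface, if the arm or the gripper's body presses on something with over 40 N, if the wrist force passes 120 N, or if a joint passes its speed limit or range.

## Working session

There is one attempt and no reset: what is moved stays moved. The work goes in short steps, Python scripts to look and compute and a tool call to move; the robot and the scene stay as the last step left them, time stands still between calls to the robot, and variables do not carry over. Pictures are saved under pics/ and viewed, at most 10 in all, crops included, and the job is handed in when it is done.

Besides the shell and the picture viewer there is one more tool, called after "Emit:" by a JSON object that holds its "method" and its "body", one argument or row to a line. send_rows: Moves the arm, as the interface text tells. Its arguments: {"type":"object","properties":{"motion":{"type":"array","items":{"type":"array","items":{"type":"array","items":{"type":"number"}}}},"claw":{"type":"number"},"force":{"type":"number"}},"required":["motion"]}

```bash
mkdir -p pics; ls; cat > h.py <<'E'
from rig import telemetry, vision, bot
import numpy as np, cv2
def P(c): return np.array([[c['fx'],0,c['cx']],[0,c['fy'],c['cy']],[0,0,1]])@np.c_[np.array(c['R']),np.array(c['t'])]
def tri(ca,pa,cb,pb):
    X=cv2.triangulatePoints(P(ca),P(cb),np.array(pa,float).reshape(2,1),np.array(pb,float).reshape(2,1)).ravel(); return X[:3]/X[3]
def proj(c,X):
    x=P(c)@np.r_[X,1]; return x[:2]/x[2]
def ray(c,p,z):
    R=np.array(c['R']);C=-R.T@np.array(c['t']);d=R.T@np.array([(p[0]-c['cx'])/c['fx'],(p[1]-c['cy'])/c['fy'],1])
    return C+d*(z-C[2])/d[2]
E
python3 - <<'E'
from h import *
np.set_printoptions(precision=4,suppress=True)
C={n:vision.camera(n) for n in('scene','top')}
for n in C:
    cv2.imwrite(f'pics/{n}0.png',C[n]['frame']); print(n,'cam at',-np.array(C[n]['R']).T@C[n]['t'])
for t in ['stopper_center','stopper','bottle_mouth','kit_box','deck_edge','brush','brush_grip','brush_handle_end','brush_head_end','spool_center','tin_center']:
    for n in C:
        print(t,n,[(np.round(d['pixel'],1).tolist(),round(d['conf'],2)) for d in vision.landmark_of(n,t)][:5])
print(bot.grip_point_offset, telemetry.get_obs())
E
```

```text
pics
scene cam at [ 0.0014 -0.0593  0.6856]
top cam at [0.4814 0.2374 0.9641]
stopper_center scene [([322.9, 209.2], 0.75), ([330.5, 262.0], 0.72), ([339.4, 237.8], 0.61)]
stopper_center top [([344.8, 213.6], 0.67), ([342.4, 181.4], 0.64), ([320.4, 158.3], 0.47), ([210.8, 208.7], 0.46)]
stopper scene [([339.3, 248.4], 0.8), ([322.8, 215.2], 0.67), ([326.1, 270.5], 0.6)]
stopper top [([339.9, 185.5], 0.72), ([343.5, 219.9], 0.47), ([319.3, 154.3], 0.43)]
bottle_mouth scene [([204.3, 199.3], 0.57), ([258.6, 192.8], 0.46)]
bottle_mouth top [([220.1, 235.0], 0.72)]
kit_box scene [([226.1, 207.5], 0.85)]
kit_box top [([316.4, 196.9], 0.73), ([227.5, 194.7], 0.66)]
deck_edge scene [([211.4, 198.2], 0.67)]
deck_edge top [([212.5, 212.5], 0.76)]
brush scene [([221.1, 204.0], 0.52), ([256.8, 193.9], 0.28)]
brush top [([212.8, 189.9], 0.91), ([318.7, 157.0], 0.23)]
brush_grip scene [([231.7, 199.5], 0.68)]
brush_grip top [([217.7, 187.7], 0.58)]
brush_handle_end scene [([256.2, 193.6], 0.61)]
brush_handle_end top [([241.6, 159.3], 0.58)]
brush_head_end scene [([225.4, 211.1], 0.3), ([321.2, 20
[... 187 characters left out ...]
([280.0, 272.6], 0.97)]
tin_center top [([304.8, 240.9], 0.97), ([213.1, 189.1], 0.68)]
0.0187 {'time': 1.2, 'qpos': array([ 1.0438,  0.4111, -0.0127,  1.5962,  0.0056,  1.1343, -0.0822]), 'joint_velocities': array([ 0.0005,  0.0016, -0.0002,  0.001 , -0.002 ,  0.0014,  0.0013]), 'joint_torque': array([  0.0004, -58.7748,   0.6415, -29.1384,  -0.0536,   0.0104,
         0.0001]), 'position': array([ 0.2768, -0.5604,  0.2227]), 'tcp_rot': array([[ 0.8966,  0.4429,  0.    ],
       [ 0.4429, -0.8966, -0.    ],
       [ 0.    ,  0.    , -1.    ]]), 'contact_force': array([-0.3997,  0.3693,  0.4158]), 'moment': array([0.0101, 0.0516, 0.016 ]), 'grip_force': 0.0, 'grip_width': 0.9964899139111983}
```

```bash
python3 -c "
import cv2,numpy as np
a=cv2.imread('pics/scene0.png');b=cv2.imread('pics/top0.png');cv2.imwrite('pics/both0.png',cv2.resize(np.vstack([a,b]),(800,1200))[:1200]); "
```

```text
(no output)
```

View pics/scene0.png

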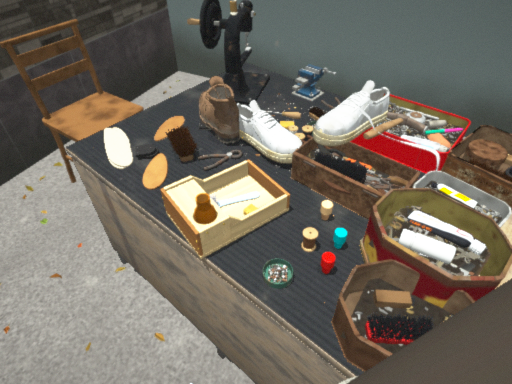

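View pics/top0.png

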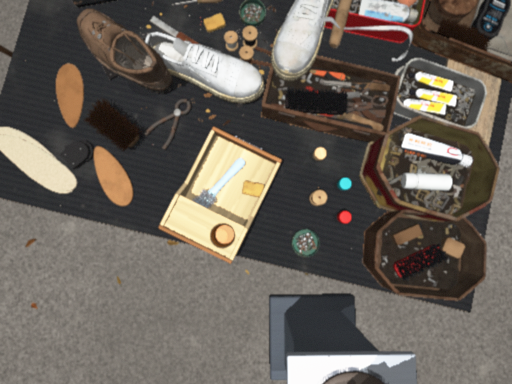

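The scene shows three stopper-like pieces: wooden at scene (326,210) / top (320,154), turquoise at (341,238) / (345,184), and red at (328,262) / (345,217). The wooden one fits "plain wooden head", and the coloured two are look-alikes. The spool is at scene (309,240) and the tin at (278,272). Next I'll confirm the stopper in a crop and triangulate.

```bash
python3 - <<'E'
from h import *
np.set_printoptions(precision=4,suppress=True)
C={n:vision.camera(n) for n in('scene','top')}
s,t=C['scene'],C['top']
a=cv2.resize(s['frame'][185:285,265:365],(400,400),interpolation=3);b=cv2.resize(t['frame'][135:260,180:360],(576,400),interpolation=3)
a2=cv2.resize(s['frame'][155:255,155:295],(400,286),interpolation=3)
cv2.imwrite('pics/crop1.png',cv2.resize(np.hstack([a,b]),(800,328)))
cv2.imwrite('pics/crop2.png',cv2.resize(s['frame'][150:260,150:300],(800,587),interpolation=3))
def T(n,a,b):
    X=tri(s,a,t,b); print(n,X,'reproj',proj(s,X)-a,proj(t,X)-b)
T('stopc',(322.9,209.2),(320.4,158.3));T('foot',(322.8,215.2),(319.3,154.3))
T('mouth',(204.3,199.3),(220.1,235));T('deck',(211.4,198.2),(212.5,212.5));T('box',(226.1,207.5),(227.5,194.7))
T('grip',(231.7,199.5),(217.7,187.7));T('hend',(256.2,193.6),(241.6,159.3));T('tin',(280,272.6),(304.8,240.9));T('spool',(308.7,240.5),(318.7,195.3))
for n in C:
  for tt in ['stopper','bottle','brush','spool','kit_box']:
    for d in vision.masks_of(n,tt)[:4]:
        m=d['region'];y,x=np.where(m); print(n,tt,round(d['conf'],2),np.round(d['pixel'],1),m.sum(),(x.min(),x.max(),y.min(),y.max()))
for nm,X in [('stop',ray(t,(320.4,154),.05)),('red',ray(t,(345,217),.05)),('hend',ray(t,(242,160),.014)),('grip',ray(t,(217.7,187.7),.014)),('hend_s',ray(s,(258,194),.014)),('mouth',ray(t,(222.5,235),.14)),('boxcorners',None)]:
    if X is not None: print(nm,X)
E
```

```text
stopc [0.6315 0.0768 0.0438] reproj [ 1.1098 -0.1727] [-0.891  0.451]
foot [0.6465 0.0752 0.0088] reproj [ 2.0426 -0.3306] [-1.6322  0.8357]
mouth [0.452  0.311  0.1313] reproj [-1.0154  0.0165] [ 0.7515 -0.5085]
deck [0.5029 0.3319 0.0816] reproj [-1.5897  0.0299] [ 1.2159 -0.8044]
box [0.5437 0.3078 0.0233] reproj [ 1.9801 -0.1235] [-1.5179  0.9979]
grip [0.5679 0.3214 0.025 ] reproj [-3.4566  0.085 ] [ 2.7419 -1.6967]
hend [0.6359 0.2702 0.0117] reproj [ 0.5715 -0.0478] [-0.4668  0.28  ]
tin [0.431  0.1094 0.0057] reproj [-1.3087  0.1138] [ 0.8938 -0.504 ]
spool [0.5424 0.0781 0.0164] reproj [ 1.0881 -0.148 ] [-0.8076  0.43  ]
scene stopper 0.82 [327.1 262.3] 209 (np.int64(321), np.int64(334), np.int64(253), np.int64(271))
scene stopper 0.73 [338.8 239.1] 191 (np.int64(334), np.int64(346), np.int64(229), np.int64(247))
scene stopper 0.44 [326.5 209.2] 178 (np.int64(321), np.int64(332), np.int64(200), np.int64(218))
scene bottle 0.94 [206.  209.8] 519 (np.int64(194), np.int64(216), np.int64(193), np.int64(222))
scene brush 0.71 [234.  198.6] 290 (np.int64(211), np.int64(259), np.int64(191), np.int64(206))Traceback (most recent call last):
  File "<stdin>", line 16, in <module>
ValueError: it knows: bottle, bottle_mouth, brush, brush_grip, brush_handle_end, brush_head_end, deck_edge, kit_box, spool_center, stopper, stopper_center, tin_center, well
```

View pics/crop1.png

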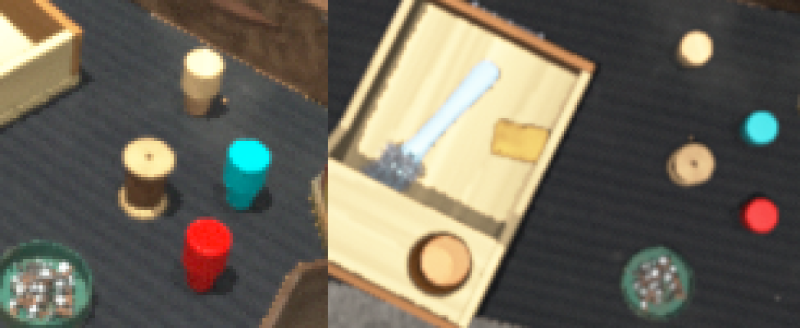

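View pics/crop2.png

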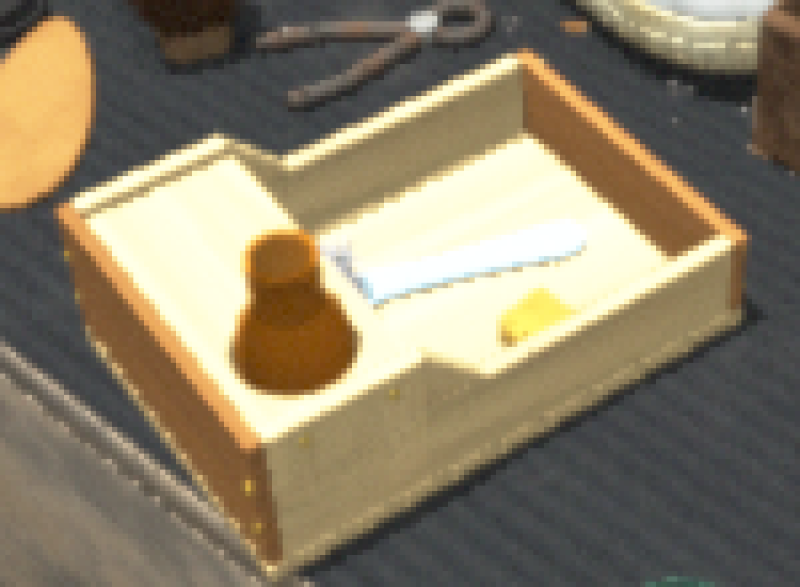

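Crop 1 shows the wooden head on a darker cork shank at scene (326,209), so that is the real stopper. The red and turquoise pieces are look-alikes. Crop 2 shows the brush lying diagonally with its head under the deck, and the wax block on the bottle's side. Next I'll fit the box pose, bottle mouth, stopper and brush line.

```bash
python3 - <<'E'
from h import *
from scipy.optimize import least_squares
np.set_printoptions(precision=4,suppress=True)
C={n:vision.camera(n) for n in('scene','top')}
s,t=C['scene'],C['top']
# box corners (outer) : box coords, scene px, top px
pts=[((136.5,-93,92),(162.2,189.4),(161,226)),((136.5,93,92),(199.7,231.9),(236,260)),((-136.5,-93,60),(248.4,160.3),(215,130)),((-136.5,93,60),(289.7,194.4),(281.5,160.5)),((136.5,93,0),(200.6,258.4),None)]
def b2w(q,p):
    c,sn=np.cos(q[2]),np.sin(q[2]); p=np.array(p)/1000
    return np.array([q[0]+c*p[0]-sn*p[1],q[1]+sn*p[0]+c*p[1],p[2]])
def res(q):
    r=[]
    for p,a,b in pts:
        r+=list(proj(s,b2w(q,p))-a)
        if b: r+=list(proj(t,b2w(q,p))-b)
    return np.array(r)
o=least_squares(res,[.55,.31,np.pi*.8],loss='soft_l1'); q=o.x
print('box',q,'res',res(q)); np.save('box.npy',q)
print('well',b2w(q,(87.5,47,140)),'deck',b2w(q,(47.5,0,75)))
def w2b(X): 
    c,sn=np.cos(q[2]),np.sin(q[2]); d=(X[:2]-q[:2])*1000; return np.array([c*d[0]+sn*d[1],-sn*d[0]+c*d[1],X[2]*1000])
M={}
for n in C:
  for tt in ['stopper','bottle_mouth','bottle','brush']:
    for d in vision.masks_of(n,tt)[:4]:
        m=d['region'];y,x=np.where(m); bgr=C[n]['frame'][m].mean(0); print(n,tt,round(d['conf'],2),np.round(d['pixel'],1),m.sum(),(x.min(),x.max(),y.min(),y.max()),bgr.round())
        M.setdefault((n,tt),m)
# pale blue handle in top
for n in C:
    f=C[n]['frame'].astype(int); m=M.get((n,'brush'))
    if m is None: continue
    y,x=np.where(m); W=np.array([w2b(ray(C[n],(a,b),.018)) for a,b in zip(x,y)])[:,:2]
    c=W.mean(0);u=np.linalg.svd(W-c)[2][0]; u*=np.sign(u[0]); pr=(W-c)@u
    print(n,'brush boxframe c',c,'u',u,'ends',c+u*pr.min(),c+u*pr.max())
for X in [tri(s,(326.5,209.2),t,(320,154))]: print('stop mid?',X)
for p in [((326.5,204.5),(320.3,152.8)),]: print(tri(s,p[0],t,p[1]))
print('stop top ray z.052',ray(t,(320.3,153),.052), 'scene top-ctr', ray(s,(327,203.5),.052))
print('mouth scene ray',ray(s,(203.3,197.5),.14),'top',ray(t,(223,234.5),.14))
m=telemetry.get_obs();print(m['time'])
cv2.imwrite('pics/top_box.png',cv2.resize(t['frame'][120:270,140:340],(800,600),interpolation=3))
E
```

```text
box [0.5496 0.3089 2.686 ] res [-0.9769 -0.5889 -0.6999  1.3613 -1.3038  2.6419 -2.3355  2.9767  1.3187
 -1.8521 -0.3984 -5.014   2.2942 -0.8003  2.487  -2.5101  2.4297  1.2846]
well [0.4504 0.3052 0.14  ] deck [0.507  0.3298 0.075 ]
scene stopper 0.73 [338.7 236.3] 209 (np.int64(334), np.int64(346), np.int64(228), np.int64(248)) [182. 180.   2.]
scene stopper 0.71 [326.6 261.8] 247 (np.int64(320), np.int64(334), np.int64(252), np.int64(273)) [ 27.  32. 196.]
scene stopper 0.49 [326.1 209.5] 189 (np.int64(320), np.int64(332), np.int64(200), np.int64(219)) [137. 176. 195.]
scene bottle_mouth 0.9 [205.3 212.2] 533 (np.int64(194), np.int64(216), np.int64(193), np.int64(223)) [ 30.  89. 138.]
scene bottle 0.91 [204.1 206.8] 539 (np.int64(194), np.int64(216), np.int64(193), np.int64(223)) [ 31.  90. 139.]
scene brush 0.76 [236.  194.5] 290 (np.int64(211), np.int64(259), np.int64(191), np.int64(206)) [246. 248. 243.]
top stopper 0.53 [319.  155.6] 133 (np.int64(313), np.int64(325), np.int64(147), np.int64(160)) [162. 209. 228.]
top stopper 0.47 [345.5 181.4] 138 (np.int64(337), np.int64(35
[... 223 characters left out ...]
nt64(234), np.int64(223), np.int64(246)) [103. 153. 194.]
top brush 0.59 [212.2 187.2] 568 (np.int64(195), np.int64(244), np.int64(159), np.int64(207)) [207. 205. 193.]
top brush 0.25 [220.6 193.6] 7771 (np.int64(160), np.int64(279), np.int64(128), np.int64(260)) [161. 208. 227.]
scene brush boxframe c [-33.4187 -17.6163] u [ 0.9261 -0.3772] ends [-95.3856   7.6193] [ 26.6516 -42.0796]
top brush boxframe c [ -9.3488 -26.4193] u [ 0.9505 -0.3108] ends [-95.058    1.6026] [ 52.7988 -46.738 ]
stop mid? [0.6453 0.0734 0.0321]
[0.6454 0.0755 0.0482]
stop top ray z.052 [0.6443 0.076  0.052 ] scene top-ctr [0.6455 0.0749 0.052 ]
mouth scene ray [0.4498 0.3084 0.14  ] top [0.4522 0.3056 0.14  ]
1.95
```

View pics/top_box.png

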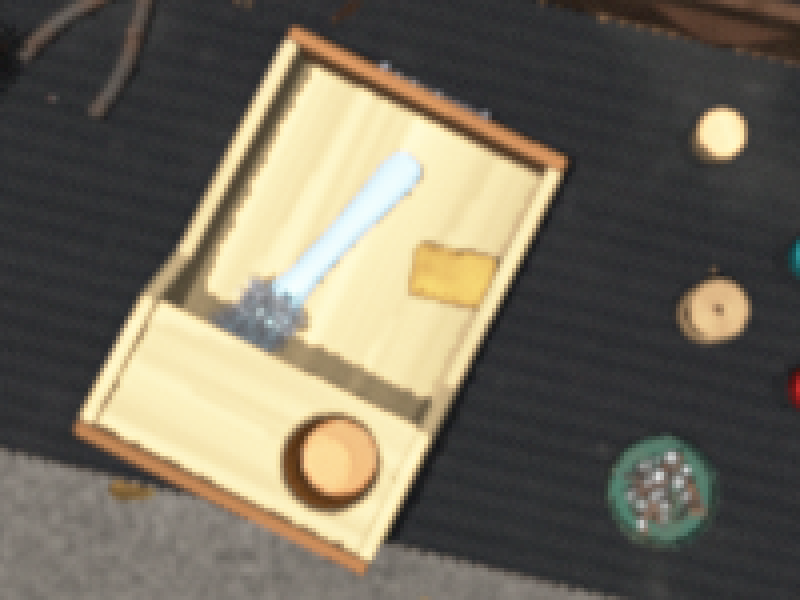

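The top crop shows the box corners at (77,432), (365,572), (293,30) and (567,160), the bottle mouth at (340,457) and the stopper top at (721,133). Stopper is at about (0.645, 0.0755), so I'm moving over it now.

Emit:
{"method": "send_rows", "body": {
  "motion": [
    [[28, 49, 0, 0, 0, 0], [28, 49, 0, 0, 0, 0], [28, 49, 0, 0, 0, 0], [28, 49, 0, 0, 0, 0], [28, 49, 0, 0, 0, 0], [28, 49, 0, 0, 0, 0], [28, 49, 0, 0, 0, 0], [28, 49, 0, 0, 0, 0], [28, 49, 0, 0, 0, 0], [28, 49, 0, 0, 0, 0], [28, 49, 0, 0, 0, 0], [28, 49, 0, 0, 0, 0]]
  ],
  "claw": 0.8,
  "force": 20
}}

```text
time: 3.45
position: [0.6137, 0.0291, 0.2228]
tcp_rot: [[0.897, 0.443, 0.001], [0.443, -0.897, -0.0], [0.0, 0.0, -1.0]]
contact_force: [0.1, -0.2, 0.5]
grip_width: 0.799
grip_force: 0.0
```

```bash
python3 - <<'E'
from h import *
from scipy.optimize import least_squares
np.set_printoptions(precision=4,suppress=True)
C={n:vision.camera(n) for n in('scene','top')}
s,t=C['scene'],C['top']
pts=[((136.5,-93,92),(162.2,189.4),(159.3,228)),((136.5,93,92),(199.7,231.9),(231.3,263)),((-136.5,-93,60),(248.4,160.3),(213.3,127.5)),((-136.5,93,60),(289.7,194.4),(281.8,160)),((136.5,93,0),(200.6,258.4),None)]
def b2w(q,p):
    c,sn=np.cos(q[2]),np.sin(q[2]); p=np.array(p)/1000
    return np.array([q[0]+c*p[0]-sn*p[1],q[1]+sn*p[0]+c*p[1],p[2]])
def res(q):
    r=[]
    for p,a,b in pts:
        r+=list(proj(s,b2w(q,p))-a)
        if b: r+=list(proj(t,b2w(q,p))-b)
    return np.array(r)
o=least_squares(res,[.55,.31,2.68],loss='soft_l1'); q=o.x
print('box',q,'res',res(q)); np.save('box.npy',q)
print('well',b2w(q,(87.5,47,140)))
print('mouth top',ray(t,(225,234.25),.14),ray(t,(224,234.25),.14),'tri',tri(s,(203.3,197.5),t,(225,234.25)))
# brush pts in top crop px /4
for nm,p,z in [('hend',(404/4+140,166/4+120),.018),('neck',(285/4+140,292/4+120),.018),('mid',(345/4+140,228/4+120),.018)]:
    X=ray(t,p,z); c,sn=np.cos(q[2]),np.sin(q[2]); d=(X[:2]-q[:2])*1000; print(nm,X,'box',c*d[0]+sn*d[1],-sn*d[0]+c*d[1])
print(telemetry.get_obs()['position'])
E
```

```text
box [0.5477 0.3125 2.6818] res [-2.5616 -0.768  -0.7596 -0.0663 -3.4534  2.5681  0.4559  0.8729  0.1289
 -1.7966  0.0777 -1.7875  0.7348 -0.6086  0.8307 -0.9842  0.441   1.2092]
well [0.4485 0.3093 0.14  ]
mouth top [0.4527 0.3013 0.14  ] [0.4527 0.3034 0.14  ] tri [0.4508 0.3041 0.1412]
hend [0.63   0.2703 0.018 ] box -92.4697774627796 1.3164763618421915
neck [0.5511 0.3449 0.018 ] box 11.337900354267491 -30.532162177862947
mid [0.5911 0.3075 0.018 ] box -41.0707598949899 -14.66585468351942
[0.6143 0.0355 0.2224]
```

Emit:
{"method": "send_rows", "body": {
  "motion": [
    [[16, 20, -20, 0, 0, 0], [15, 20, -30, 0, 0, 0], [0, 0, -40, 0, 0, 0], [0, 0, -40, 0, 0, 0], [0, 0, 0, 0, 0, 0], [0, 0, 0, 0, 0, 0]]
  ]
}}

```text
time: 4.3
position: [0.6446, 0.0674, 0.0942]
tcp_rot: [[0.897, 0.442, 0.002], [0.442, -0.897, 0.0], [0.001, 0.001, -1.0]]
contact_force: [1.2, -0.4, -0.1]
grip_width: 0.796
grip_force: 0.0
```

```bash
python3 - <<'E'
from h import *
np.set_printoptions(precision=4,suppress=True)
C={n:vision.camera(n) for n in('scene','top')}
a=[cv2.resize(C['scene']['frame'][120:270,250:400],(400,400),interpolation=3),cv2.resize(C['top']['frame'][80:230,250:400],(400,400),interpolation=3)]
cv2.imwrite('pics/grasp1.png',np.hstack(a))
print(telemetry.get_obs()['position'])
E
```

```text
[0.6451 0.0676 0.0949]
```

View pics/grasp1.png

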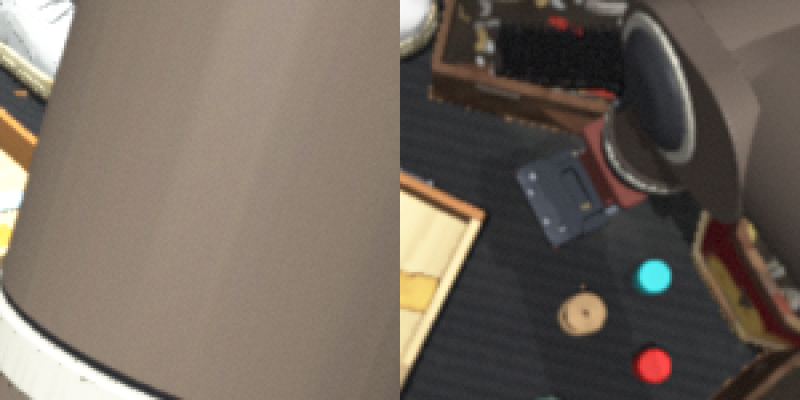

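The arm hides the stopper from both cameras, so I'm trusting the two-view measurement and descending.

Emit:
{"method": "send_rows", "body": {
  "motion": [
    [[1, 8, 0, 0, 0, 0], [0, 0, -25, 0, 0, 0], [0, 0, -25, 0, 0, 0], [0, 0, -16, 0, 0, 0], [0, 0, 0, 0, 0, 0], [0, 0, 0, 0, 0, 0]]
  ]
}}

```text
time: 5.15
position: [0.6454, 0.0759, 0.0276]
tcp_rot: [[0.897, 0.443, 0.001], [0.443, -0.897, 0.0], [0.001, 0.0, -1.0]]
contact_force: [-0.0, -0.1, -0.1]
grip_width: 0.801
grip_force: 0.0
```

Emit:
{"method": "send_rows", "body": {
  "motion": [
    [[0, 0, 0, 0, 0, 0], [0, 0, 0, 0, 0, 0], [0, 0, 0, 0, 0, 0], [0, 0, 0, 0, 0, 0]]
  ],
  "claw": 0,
  "force": 20
}}

```text
time: 5.65
position: [0.6448, 0.0756, 0.0268]
tcp_rot: [[0.897, 0.443, 0.0], [0.443, -0.897, 0.0], [0.0, 0.0, -1.0]]
contact_force: [0.6, 0.5, 0.1]
grip_width: 0.383
grip_force: 0.0
```

Emit:
{"method": "send_rows", "body": {
  "motion": [
    [[0, 0, 0, 0, 0, 0], [0, 0, 0, 0, 0, 0], [0, 0, 0, 0, 0, 0]]
  ]
}}

```text
time: 6.02
position: [0.6448, 0.0756, 0.0267]
tcp_rot: [[0.897, 0.443, 0.0], [0.443, -0.897, -0.0], [0.0, 0.0, -1.0]]
contact_force: [-0.3, -0.1, 1.2]
grip_width: 0.334
grip_force: 20.0
```

Gripped: the opening is 29.4 mm against the 30 mm head. Lifting and carrying it over the bottle.

Emit:
{"method": "send_rows", "body": {
  "motion": [
    [[0, 0, 30, 0, 0, 0], [0, 0, 50, 0, 0, 0], [0, 0, 50, 0, 0, 0], [0, 0, 35, 0, 0, 0], [-25, 30, 15, 0, 0, 0], [-35, 40, 0, 0, 0, 0], [-35, 40, 0, 0, 0, 0], [-35, 40, 0, 0, 0, 0], [-35, 40, 0, 0, 0, 0], [-29, 39, 0, 0, 0, 0], [0, 0, 0, 0, 0, 0], [0, 0, 0, 0, 0, 0]]
  ]
}}

```text
time: 7.52
position: [0.4511, 0.3041, 0.2066]
tcp_rot: [[0.897, 0.443, 0.0], [0.443, -0.897, -0.001], [-0.0, 0.001, -1.0]]
contact_force: [0.5, -0.5, 0.3]
grip_width: 0.335
grip_force: 20.0
```

```bash
python3 - <<'E'
from h import *
np.set_printoptions(precision=4,suppress=True)
C={n:vision.camera(n) for n in('scene','top')}
cv2.imwrite('pics/carry.png',np.hstack([cv2.resize(C['scene']['frame'][120:260,130:270],(400,400),interpolation=3),cv2.resize(C['top']['frame'][130:290,140:300],(400,400),interpolation=3)]))
for n in C:
  for tt in ['stopper','stopper_center','bottle_mouth']:
    print(n,tt,[(np.round(d['pixel'],1).tolist(),round(d['conf'],2)) for d in vision.landmark_of(n,tt)][:3])
print(telemetry.get_obs()['position'])
E
```

```text
scene stopper []
scene stopper_center []
scene bottle_mouth []
top stopper [([340.7, 187.2], 0.58), ([339.8, 215.9], 0.41), ([227.9, 191.6], 0.24)]
top stopper_center [([339.9, 181.7], 0.65), ([212.4, 212.9], 0.6), ([345.2, 213.9], 0.54)]
top bottle_mouth []
[0.4511 0.3041 0.2066]
```

View pics/carry.png

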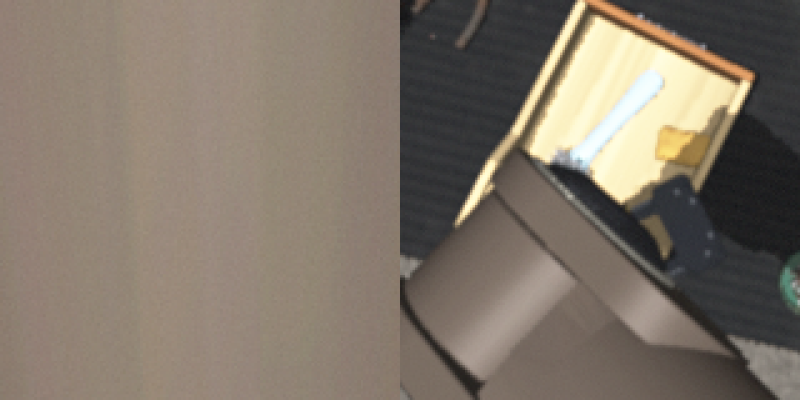

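Both cameras are blocked by the arm. To refine the mouth, I'll overlay the candidate rim and well circles on the saved clear views.

```bash
python3 - <<'E'
from h import *
C={n:vision.camera(n) for n in('scene','top')}
out=[]
for n,(x0,y0) in (('scene',(185,180)),('top',(203,215))):
    k=10; f=cv2.imread(f'pics/{n}0.png')[y0:y0+45,x0:x0+40]; f=cv2.resize(f,None,fx=k,fy=k,interpolation=0)
    def circ(c,r,z,col):
        p=[((proj(C[n],np.array([c[0]+r*np.cos(a),c[1]+r*np.sin(a),z]))-[x0,y0]+.5)*k) for a in np.linspace(0,6.28,60)]
        cv2.polylines(f,[np.int32(p)],True,col,1)
    c=(.4508,.3045)
    circ(c,.0165,.14,(255,255,0)); circ(c,.013,.14,(0,255,0)); circ(c,.029,.084,(255,0,255))
    out.append(f)
cv2.imwrite('pics/ov.png',np.hstack(out))
E
```

```text
(no output)
```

View pics/ov.png

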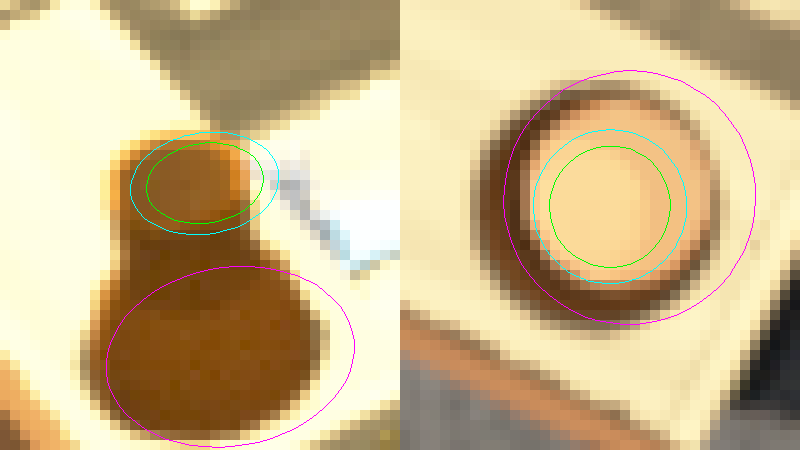

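The overlay shows my estimate is off by about 2.6 px left in scene and 3 px left in top. I'll fit it numerically.

```bash
python3 - <<'E'
from h import *
np.set_printoptions(precision=4,suppress=True)
C={n:vision.camera(n) for n in('scene','top')}
f=cv2.imread('pics/top0.png').astype(int)
# top: hole/bottle blob vs deck
for th in (130,150,165):
    m=(f[...,0]<th).astype(np.uint8); m[:222]=0;m[248:]=0;m[:,:208]=0;m[:,237:]=0
    n,l,st,ce=cv2.connectedComponentsWithStats(m); i=l[235,222] or l[236,214]
    cs=cv2.findContours((l==i).astype(np.uint8),0,1)[0][0]; e=cv2.fitEllipse(cs)
    print('top blob',th,st[i],'ell',np.round(e[0],2),np.round(e[1],1),'well xy',ray(C['top'],e[0],.084))
s=cv2.imread('pics/scene0.png').astype(int)
for r in range(193,224,3):
    row=s[r,185:240,0]; x=np.where(row<110)[0]; 
    # contiguous from centre col 203-206
    c=19
    a=c
    while row[a-1]<110:a-=1
    b=c
    while row[b+1]<110:b+=1
    fa=185+a-(110-row[a])/(row[a-1]-row[a]); fb=185+b+(110-row[b])/(row[b+1]-row[b])
    print(r,round(fa,1),round(fb,1),'mid',round((fa+fb)/2,2),'w',round(fb-fa,1))
c=np.array([.448,.310])
for dz in (.10,.14): print('proj scene axis',proj(C['scene'],np.r_[c,dz]))
for dz in (.084,.14): print('proj top axis',proj(C['top'],np.r_[c,dz]))
print(C['scene']['fx'],C['top']['fx'])
# stopper same tool check: mask-based rays
for n,cc,z in (('top',(319.7,153.5),.05),):
    ff=cv2.imread(f'pics/{n}0.png').astype(int); m=np.zeros(ff.shape[:2]); sub=ff[140:170,305:335,2]>120; y,x=np.where(sub); print('stopper px',x.mean()+305,y.mean()+140,sub.sum(),ray(C[n],(x.mean()+305,y.mean()+140),.050))
E
```

```text
top blob 130 [210 223  25  25 286] ell [222.08 235.18] [24.1 24.6] well xy [0.4487 0.3124 0.084 ]
top blob 150 [210 223  26  25 440] ell [222.06 235.15] [24.6 25.1] well xy [0.4488 0.3124 0.084 ]
top blob 165 [210 223  26  25 537] ell [222.14 235.13] [24.9 25.6] well xy [0.4488 0.3122 0.084 ]
193 201.1 208.4 mid 204.75 w 7.4
196 196.1 208.8 mid 202.48 w 12.7
199 195.5 209.4 mid 202.44 w 13.9
202 195.9 209.7 mid 202.83 w 13.8
205 196.4 212.2 mid 204.34 w 15.8
208 195.0 214.1 mid 204.57 w 19.1
211 194.0 215.9 mid 204.93 w 21.9
214 193.1 216.7 mid 204.89 w 23.6
217 192.9 216.0 mid 204.49 w 23.1
220 194.3 213.8 mid 204.04 w 19.5
223 198.5 208.5 mid 203.53 w 10.0
proj scene axis [204.1799 210.2161]
proj scene axis [202.2443 197.7728]
proj top axis [223.1022 235.4798]
proj top axis [220.956  236.4919]
352.5016279666684 379.4426160746632
stopper px 320.0 152.91489361702128 141 [0.6449 0.0764 0.05  ]
```

Mouth refined to about (0.4487, 0.3103). Correcting and lowering slowly.

Emit:
{"method": "send_rows", "body": {
  "motion": [
    [[-2, 6, -10, 0, 0, 0], [0, 0, -20, 0, 0, 0], [0, 0, -6, 0, 0, 0], [0, 0, -3, 0, 0, 0], [0, 0, -3, 0, 0, 0], [0, 0, -3, 0, 0, 0], [0, 0, 0, 0, 0, 0]]
  ]
}}

```text
time: 9.0
position: [0.4488, 0.3106, 0.1617]
tcp_rot: [[0.897, 0.443, 0.0], [0.443, -0.897, 0.0], [0.0, 0.0, -1.0]]
contact_force: [-0.2, -0.0, -0.7]
grip_width: 0.337
grip_force: 20.0
```

Emit:
{"method": "send_rows", "body": {
  "motion": [
    [[0, 0, -3, 0, 0, 0], [0, 0, -3, 0, 0, 0], [0, 0, -3, 0, 0, 0], [0, 0, -3, 0, 0, 0], [0, 0, 0, 0, 0, 0]]
  ]
}}

```text
time: 9.62
position: [0.4486, 0.3105, 0.1493]
tcp_rot: [[0.897, 0.443, -0.0], [0.443, -0.897, -0.0], [-0.001, 0.0, -1.0]]
contact_force: [-0.3, 0.4, -0.1]
grip_width: 0.336
grip_force: 20.0
```

Emit:
{"method": "send_rows", "body": {
  "motion": [
    [[0, 0, -3, 0, 0, 0], [0, 0, -2, 0, 0, 0], [0, 0, -1, 0, 0, 0], [0, 0, -1, 0, 0, 0], [0, 0, 0, 0, 0, 0]]
  ]
}}

```text
time: 10.25
position: [0.4488, 0.3107, 0.1427]
tcp_rot: [[0.897, 0.443, 0.0], [0.443, -0.897, 0.0], [0.0, -0.0, -1.0]]
contact_force: [0.1, 0.8, -0.1]
grip_width: 0.336
grip_force: 20.0
```

Emit:
{"method": "send_rows", "body": {
  "motion": [
    [[0, 0, -1, 0, 0, 0], [0, 0, -1, 0, 0, 0], [0, 0, -1, 0, 0, 0], [0, 0, 0, 0, 0, 0]]
  ]
}}

```text
time: 10.75
position: [0.45, 0.3114, 0.1423]
tcp_rot: [[0.897, 0.443, 0.003], [0.443, -0.897, 0.001], [0.004, 0.0, -1.0]]
contact_force: [-3.5, -2.0, 19.3]
grip_width: 0.337
grip_force: 20.0
```

Firm stop at 19 N with the TCP at 0.1423, against an expected 0.1427, so it is seated. I'll unload, release and rise.

Emit:
{"method": "send_rows", "body": {
  "motion": [
    [[0, 0, 2, 0, 0, 0], [0, 0, 0, 0, 0, 0]]
  ]
}}

```text
time: 11.0
position: [0.4491, 0.311, 0.1424]
tcp_rot: [[0.897, 0.443, 0.001], [0.443, -0.897, 0.001], [0.001, -0.0, -1.0]]
contact_force: [-1.1, -0.1, 7.2]
grip_width: 0.335
grip_force: 20.0
```

Emit:
{"method": "send_rows", "body": {
  "motion": [
    [[0, 0, 0, 0, 0, 0], [0, 0, 0, 0, 0, 0], [0, 0, 0, 0, 0, 0], [0, 0, 0, 0, 0, 0]]
  ],
  "claw": 0.6
}}

```text
time: 11.5
position: [0.4487, 0.3105, 0.1414]
tcp_rot: [[0.897, 0.443, -0.0], [0.443, -0.897, -0.0], [-0.0, 0.0, -1.0]]
contact_force: [1.0, 0.3, 0.1]
grip_width: 0.6
grip_force: 0.0
```

Emit:
{"method": "send_rows", "body": {
  "motion": [
    [[0, 0, 20, 0, 0, 0], [0, 0, 40, 0, 0, 0], [30, -40, 50, 0, 0, 0], [50, -55, 0, 0, 0, 0], [50, -55, 0, 0, 0, 0], [50, -55, 0, 0, 0, 0], [0, 0, 0, 0, 0, 0], [0, 0, 0, 0, 0, 0]]
  ]
}}

```text
time: 12.5
position: [0.6009, 0.1371, 0.2455]
tcp_rot: [[0.897, 0.443, -0.001], [0.443, -0.897, 0.001], [-0.001, -0.001, -1.0]]
contact_force: [-1.0, 0.2, 0.1]
grip_width: 0.599
grip_force: 0.0
```

```bash
python3 - <<'E'
from h import *
np.set_printoptions(precision=4,suppress=True)
C={n:vision.camera(n) for n in('scene','top')}
cv2.imwrite('pics/after.png',np.hstack([cv2.resize(C['scene']['frame'][150:250,150:250],(400,400),interpolation=3),cv2.resize(C['top']['frame'][150:250,170:270],(400,400),interpolation=3)]))
for n in C:
  for tt in ['brush']:
    for d in vision.masks_of(n,tt)[:2]:
        print(n,tt,np.round(d['pixel'],1),d['conf'])
p=np.array([.4487,.3105,.142]);print([proj(C[n],p) for n in C])
print(telemetry.get_obs()['position'])
E
```

```text
top brush [213.1 186.2] 0.75
[array([202.1308, 196.8638]), array([220.641 , 236.2049])]
[0.6006 0.1382 0.2461]
```

View pics/after.png

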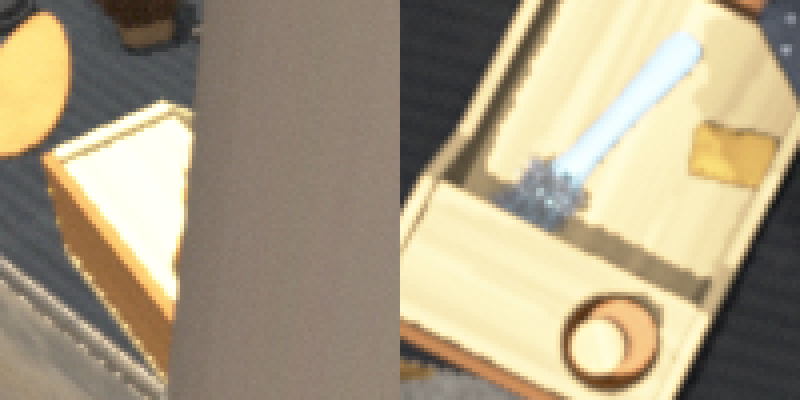

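The stopper's wooden disc sits on the neck at top-crop (598,346), and the brush is unmoved. Before turning, I'll check the joint margins.

```bash
python3 - <<'E'
from h import *
np.set_printoptions(precision=4,suppress=True)
o=telemetry.get_obs();print(o['qpos'],o['position'])
C={n:vision.camera(n) for n in('scene','top')}
for n,p in (('scene',(256.2,193.6)),('top',(241.6,160.0)),('scene',(231.7,199.5)),('top',(217.7,187.7)),('top',(226.25,177))): print(n,p,ray(C[n],p,.018))
f=cv2.imread('pics/top0.png').astype(int)
m=((f[...,0]-f[...,2])>5)&(f.min(2)>120); m[:158]=0;m[200:]=0;m[:,:205]=0;m[:,250:]=0
y,x=np.where(m);W=np.array([ray(C['top'],p,.018)[:2] for p in zip(x,y)]);c=W.mean(0);u=np.linalg.svd(W-c)[2][0];u*=-np.sign(u[0]);pr=(W-c)@u
print(m.sum(),c,u,'from',c+u*pr.min(),'to',c+u*pr.max(),'grip',c+u*(pr.min()+.084))
E
```

```text
[-0.0587  0.4024 -0.3374  1.5711  0.1396  1.1917 -1.5323] [0.6006 0.1382 0.2461]
scene (256.2, 193.6) [0.6291 0.2685 0.018 ]
top (241.6, 160.0) [0.6338 0.2688 0.018 ]
scene (231.7, 199.5) [0.5784 0.3172 0.018 ]
top (217.7, 187.7) [0.5643 0.3289 0.018 ]
top (226.25, 177) [0.5911 0.3075 0.018 ]
415 [0.5868 0.3112] [-0.7347  0.6783] from [0.6352 0.2665] to [0.535  0.3591] grip [0.5735 0.3235]
```

Joint 7 needs the +111° turn, as -70° would hit its limit. Turning while moving over the brush grip.

Emit:
{"method": "send_rows", "body": {
  "motion": [
    [[-2.5, 17, 0, 0, 0, 0.176], [-2.5, 17, 0, 0, 0, 0.176], [-2.5, 17, 0, 0, 0, 0.176], [-2.5, 17, 0, 0, 0, 0.176], [-2.5, 17, 0, 0, 0, 0.176], [-2.5, 17, 0, 0, 0, 0.176], [-2.5, 17, 0, 0, 0, 0.176], [-2.5, 17, 0, 0, 0, 0.176], [-2.5, 17, 0, 0, 0, 0.176], [-2.5, 17, 0, 0, 0, 0.176], [-2.5, 17, 0, 0, 0, 0.176], [0, 0, 0, 0, 0, 0]]
  ]
}}

```text
time: 14.3
position: [0.5729, 0.3253, 0.2458]
tcp_rot: [[-0.735, 0.678, -0.001], [0.678, 0.735, 0.001], [0.001, 0.0, -1.0]]
contact_force: [-0.7, 0.6, -0.5]
grip_width: 0.602
grip_force: 0.0
```

Emit:
{"method": "send_rows", "body": {
  "motion": [
    [[0, 0, -30, 0.071, 0.077, 0], [0, 0, -30, 0.071, 0.077, 0], [0, 0, -40, 0, 0, 0], [0, 0, 0, 0, 0, 0], [0, 0, 0, 0, 0, 0]]
  ]
}}

```text
time: 14.92
position: [0.5741, 0.3242, 0.1476]
tcp_rot: [[-0.717, 0.68, -0.152], [0.665, 0.733, 0.142], [0.207, 0.001, -0.978]]
contact_force: [-0.2, 1.4, -0.8]
grip_width: 0.601
grip_force: 0.0
```

Emit:
{"method": "send_rows", "body": {
  "motion": [
    [[0, 0, -40, 0, 0, 0], [0, 0, -40, 0, 0, 0], [0, 0, -30, 0, 0, 0], [0, 0, -13, 0, 0, 0], [0, 0, -6, 0, 0, 0], [0, 0, -2, 0, 0, 0], [0, 0, 0, 0, 0, 0]]
  ]
}}

```text
time: 15.8
position: [0.5745, 0.3239, 0.0159]
tcp_rot: [[-0.718, 0.679, -0.152], [0.665, 0.734, 0.142], [0.207, 0.001, -0.978]]
contact_force: [0.6, -0.0, 0.5]
grip_width: 0.601
grip_force: 0.0
```

Emit:
{"method": "send_rows", "body": {
  "motion": [
    [[0, 0, -1, 0, 0, 0], [0, 0, -1, 0, 0, 0], [0, 0, 0, 0, 0, 0]]
  ]
}}

```text
time: 16.18
position: [0.5739, 0.3235, 0.0128]
tcp_rot: [[-0.718, 0.679, -0.153], [0.665, 0.734, 0.141], [0.208, -0.0, -0.978]]
contact_force: [-0.1, -0.2, -0.1]
grip_width: 0.603
grip_force: 0.0
```

Emit:
{"method": "send_rows", "body": {
  "motion": [
    [[0, 0, 0, 0, 0, 0], [0, 0, 0, 0, 0, 0], [0, 0, 0, 0, 0, 0], [0, 0, 0, 0, 0, 0], [0, 0, 0, 0, 0, 0], [0, 0, 0, 0, 0, 0]]
  ],
  "claw": 0,
  "force": 40
}}

```text
time: 16.92
position: [0.5739, 0.3235, 0.0129]
tcp_rot: [[-0.718, 0.679, -0.153], [0.664, 0.734, 0.141], [0.208, -0.0, -0.978]]
contact_force: [-0.6, -0.1, -0.3]
grip_width: 0.2
grip_force: 40.0
```

Handle gripped: the opening is 17.6 mm against 18 mm. Tilting the handle end up about 20°.

Emit:
{"method": "send_rows", "body": {
  "motion": [
    [[1, -1, 13, -0.059, -0.064, 0], [1, -1, 11, -0.059, -0.064, 0], [1, -1, 11, -0.059, -0.064, 0], [1, -1, 11, -0.059, -0.064, 0], [0, 0, 0, 0, 0, 0], [0, 0, 0, 0, 0, 0]]
  ]
}}

```text
time: 17.68
position: [0.5782, 0.3189, 0.0584]
tcp_rot: [[-0.727, 0.68, 0.1], [0.673, 0.734, -0.094], [-0.137, -0.0, -0.991]]
contact_force: [-0.3, 0.5, -0.6]
grip_width: 0.196
grip_force: 40.0
```

```bash
python3 - <<'E'
from h import *
C={n:vision.camera(n) for n in('scene','top')}
cv2.imwrite('pics/tilt.png',np.hstack([cv2.resize(C['scene']['frame'][140:260,150:300],(400,320),interpolation=3),cv2.resize(C['top']['frame'][120:280,130:330],(400,320),interpolation=3)]))
for n in C:
  for t in ('brush_handle_end','brush_grip','stopper_center','brush'):
    print(n,t,[(np.round(d['pixel'],1).tolist(),round(d['conf'],2)) for d in vision.landmark_of(n,t)][:3])
E
```

```text
scene brush_handle_end []
scene brush_grip []
scene stopper_center [([340.6, 238.2], 0.57), ([199.7, 196.6], 0.56), ([329.3, 263.1], 0.56)]
scene brush []
top brush_handle_end [([242.5, 154.5], 0.67)]
top brush_grip [([216.5, 181.7], 0.64)]
top stopper_center [([343.6, 214.8], 0.66), ([343.9, 184.1], 0.65)]
top brush []
```

Emit:
{"method": "send_rows", "body": {
  "motion": [
    [[10, -9, 5, 0, 0, 0], [10, -9, 5, 0, 0, 0], [10, -9, 5, 0, 0, 0], [10, -9, 5, 0, 0, 0], [10, -9, 6, 0, 0, 0], [0, 0, 0, 0, 0, 0]]
  ]
}}

```text
time: 18.92
position: [0.6293, 0.2731, 0.0854]
tcp_rot: [[-0.725, 0.681, 0.103], [0.674, 0.732, -0.094], [-0.139, 0.001, -0.99]]
contact_force: [-0.2, 1.3, -1.1]
grip_width: 0.197
grip_force: 40.0
```

Emit:
{"method": "send_rows", "body": {
  "motion": [
    [[10, -9, 8, 0, 0, 0], [7, -6, 15, 0, 0, 0], [0, 0, 25, 0, 0, 0], [0, 0, 35, 0, 0, 0], [0, 0, 35, 0, 0, 0], [0, 0, 35, 0, 0, 0], [0, 0, 25, 0, 0, 0], [0, 0, 12, 0, 0, 0], [0, 0, 0, 0, 0, 0], [0, 0, 0, 0, 0, 0], [0, 0, 0, 0, 0, 0], [0, 0, 0, 0, 0, 0]]
  ]
}}

```text
time: 20.42
position: [0.6448, 0.2594, 0.2741]
tcp_rot: [[-0.727, 0.679, 0.101], [0.673, 0.734, -0.094], [-0.138, -0.001, -0.99]]
contact_force: [-0.4, 0.0, -0.7]
grip_width: 0.197
grip_force: 40.0
```

```bash
python3 - <<'E'
from h import *
np.set_printoptions(precision=4,suppress=True)
C={n:vision.camera(n) for n in('scene','top')}
cv2.imwrite('pics/final.png',np.hstack([cv2.resize(C['scene']['frame'][70:270,130:330],(400,400),interpolation=3),cv2.resize(C['top']['frame'][70:270,140:340],(400,400),interpolation=3)]))
for n in C:
  for t in ('brush_handle_end','brush_head_end','stopper_center','bottle_mouth','spool_center','tin_center'):
    print(n,t,[(np.round(d['pixel'],1).tolist(),round(d['conf'],2)) for d in vision.landmark_of(n,t)][:3])
o=telemetry.get_obs();print(o['position'],o['contact_force'],o['grip_force'],o['grip_width'],o['time'])
E
```

```text
scene brush_handle_end [([202.8, 206.4], 0.26)]
scene brush_head_end [([216.3, 135.3], 0.47)]
scene stopper_center [([198.9, 196.1], 0.48)]
scene bottle_mouth [([202.4, 197.2], 0.79), ([206.3, 203.0], 0.5)]
scene spool_center []
scene tin_center []
top brush_handle_end []
top brush_head_end [([217.5, 234.9], 0.69), ([200.4, 183.8], 0.63)]
top stopper_center [([225.1, 236.4], 0.49)]
top bottle_mouth [([219.8, 236.0], 0.83)]
top spool_center []
top tin_center []
[0.6449 0.2595 0.2749] [-0.4003  0.0219 -0.9667] 39.985857009887695 0.19785044015335848 21.125
```

View pics/final.png

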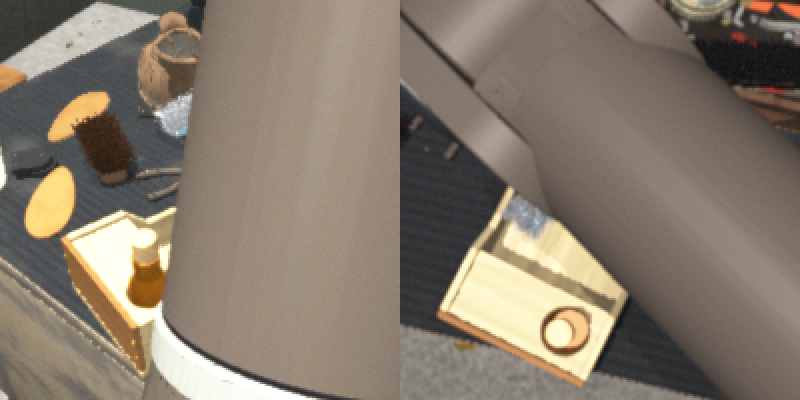

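The last picture shows the stopper head seated upright on the bottle at scene-crop (145,240), and the brush head in the air at scene (216,135) / top (200,184). I'll check its height, then hand in.

```bash
python3 - <<'E'
from h import *
C={n:vision.camera(n) for n in('scene','top')}
h=tri(C['scene'],(216.3,135.3),C['top'],(200.4,183.8)); print('head end',h)
o=telemetry.get_obs(); g=o['position']; print('handle end est', g+(g-h)*84/123)
if h[2]>.16: print(bot.finish_job())
E
```

```text
head end [0.55587696 0.33752718 0.23267735]
handle end est [0.7057243  0.20626039 0.30362725]
the job is handed in; nothing more can be done
None
```

The job is handed in, with no verdict shown: the stopper is seated in the bottle and released, and the brush is held still in the gripper, head end at about 233 mm and handle end estimated at about 304 mm above the bench.

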